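# Hold the sprung specimen clamp open at its mark

## Robot

A 7-joint arm with a two-finger parallel gripper is mounted at the origin on a cart in front of the work surface, level with it; the furniture and walls round the work are solid. World frame = base frame: x ahead of the robot, y to its left, z up, the work surface at z = 0. Lengths are in mm, angles in rad, forces in N, time in s.
With the tool pointing down it reaches from about 400 to 875 mm from the base axis. Payload 4.4 kg.
Tool frame: the origin (TCP) lies midway between the tips of the shut fingers; the grasp point (between the pads) lies 19 mm behind it; z points along the fingers, y is the line along which they close (so a half turn about z gives the same grasp; the last joint's range is limited). The gripper opens to 85 mm and grips with 20 to 120 N. Pads are 22 mm wide; open, the fingers measure 114 mm over their backs; the gripper's body (76 mm by 85 mm) begins 54 mm behind the grasp point. The pads swing forward as they close: fully open they stand 13 mm farther back than shut.
Start: joints at [1.085, 0.628, 0.038, 1.517, -0.027, 0.996, -0.02], TCP at [264.954, -593.563, 231.313] pointing down, gripper open.
Joint ranges: [-3.06, 3.06], [-0.37, 2.12], [-1.25, 1.32], [0.18, 2.47], [-1.1, 4.24], [0.23, 1.98], [-2.94, 2.94]. Speed limits (rad/s): [2.57, 2.57, 3.14, 3.14, 3.14, 3.14, 3.14].

## Interface

Orientations are given as [roll, pitch, yaw] about the fixed x, y, z axes, in that order (R = Rz(yaw) Ry(pitch) Rx(roll)).
In Python, from cell import monitor, cams, ctrl gives the robot as it stands.
- The arm moves only by the tool drive_tool, never from a script. Its argument "motion" is a list of rows, each an object with "fingers": the opening, from 0 (shut) to 1 (fully open); "linear": the shift along the tool's x, y, z in m, a list of three; "twist": the turn about the tool's z in rad. In form: [{"fingers": fingers, "linear": [x, y, z], "twist": twist}, ...]. A call has 1 to 5 rows; each row shifts and turns the commanded pose from where the row before left it, along the tool's axes as they then stand; what a row does not reach is not made up. A row lasts 1/12 s, in which the tool goes at most 41.7 mm and 7.16 degrees, less where a joint would pass 70% of its speed; a pose out of reach is approached as far as the arm can. A call with a gripper value outside its range is refused whole. The fingers move at their own pace and stop on an object; the grip force is fixed at half the most. Time passes only in rows, so rows that do not move let the fingers close. It gives the time, the measured TCP pose, the force, the opening and the grip force at its end, in the units of the state.
- monitor.read_state(): the state, without advancing time (a new reading comes with each control period).
- cams.get_image(name): name is "scene" or "side" or "wrist"; returns a dict with "color" (480x640x3 uint8, blue, green, red), "K" (3x3 intrinsics, pixels), "R" (3x3) and "t" (3): a world point X has camera coordinates R X + t. Camera axes: x right, y down, z forward; pixel columns grow to the right and rows downward; lengths in mm; the calibration is good to about 2 mm. The wrist camera is an equidistant fisheye: a pixel r from the principal point sees the ray r / f radians off the axis. A picture is of the moment at which its call begins. There is no depth.
- ctrl.finish_job(): hands the job in; it is judged then, once.
The state is a dict: "clock": time; "qpos": joint angles; "qd": joint speeds; "tau": joint torques, N m; "eef_pos": TCP position; "tool_rot": TCP orientation; "force": force on the tool from outside, world axes, zero at the start; "torque": the same for the moment, N m; "width": finger opening in mm; "gripper_force": force on a finger pad.
Only numpy, scipy, OpenCV 4.12 (cv2) and the standard library are available. Lean on these libraries where they do the work, as an engineer would, in place of code of your own. Each camera call takes 0.05 s, during which the arm holds its last target. There are 200 camera calls.

## Task

Take the pull pin out of its wooden stand, put its thin end down through the hole in the lug at the front of the specimen clamp, and with the pin draw the spring-loaded slide out until its pointer lines up with the black line on the white rider. Finish while holding it there: keep the pin gripped and the slide drawn out against its spring at the mark. Leave the rider, the specimen block in the clamp and the vial, bottle and loupe beside it where they are.

Things in the scene. Friction and masses are not known exactly. Their poses are not given: they have to be found in the camera images.
- pull_pin: Loose metal pull pin, 80 mm tall, 80 g, upright in the stand's bore. Origin at the tip of its thin lower end, z along the pin upward. From the tip: steel shank 8 mm in diameter from 0 to 28 mm (first 3 mm tapered), collar 26 mm in diameter from 28 to 33 mm, dark round grip 20 mm in diameter from 33 to 80 mm. Its yaw does not matter.
- stand: Fixed wooden block 56 x 56 x 40 mm with an upright 10 mm bore in the middle of its top. Origin at the centre of its underside. The pin's collar rests on its top, so the pin's tip starts 12 mm and the top of its grip 92 mm above the table.
- clamp: Fixed clamp, grey base plate 265 x 96 x 8 mm (own x = -165 to 100 mm). Origin on the underside, z up; own -x is its front, roughly towards the robot: the slide is drawn out that way. At the back a bed (top 24 mm high) and a fence (46 mm high) hold the specimen; a housing (x = -65 to -15 mm, 42 mm wide, 52 mm high) guides the slide.
- slide: Steel bar with a jaw at the back and in front a lug 34 x 32 x 10 mm with an upright 14 mm through hole. Origin = point eyelet, clamp's axes. Lug's underside 32 mm above the table, base plate (8 mm) below it; collar seated on the lug = pin tip 14 mm above the table. Starts home, hole at clamp x = -110 mm; travel 60 mm along clamp -x. Spring pulls it back: 3 N at home, +0.9 N per 10 mm.
- eyelet (a point): Centre of the lug's hole at the lug's top face, 42 mm above the table (moves with the slide).
- pointer (a point): Tip of the thin dark pointer on the clamp's +y side of the lug, at the same clamp x as the hole's axis, 39 mm above the table (moves with the slide).
- mark (a point): Upper end of the black line on the side of the white rider (16 x 16 mm block, top 36 mm above the table, on the base plate at the clamp's +y side), clamp's axes. It stands 20 to 45 mm in front of the pointer's home place, 3 mm farther out in y; lined up = same x in the clamp's frame. The rider is held by friction (8 N).
- specimen: Pinned beetle on a loose foam block 24 x 30 x 18 mm (52 mm tall with the pin), lying on the clamp's bed between jaw and fence. Origin at the centre of its underside.
- vial: Glass vial with a screw cap, 21 mm in diameter and 58 mm tall, loose, standing beside the clamp. Origin at the centre of its underside.
- bottle: Brown dropper bottle, 33 mm in diameter and 100 mm tall, loose, standing beside the clamp. Origin at the centre of its underside.
- loupe: Folding pocket loupe, 26 x 67 x 16 mm, loose, lying near the clamp. Origin at the centre of its underside.
There are look-alikes about, which are no part of the job. Several things have the shape of the stand; the one meant has the colours described above. What is shaped like the pull_pin but green is not meant.

How it is judged (in metres and radians):
On the way, in this order (a step that is already met when the one before it is completed fails the run):
1. the pull pin is out of the stand, held by the fingers (z of pull_pin in the frame of stand above 0.045 m and contact force between the fingers and pull_pin above 1 N), for 0.1 s.
2. the pin's thin end is through the hole of the lug, the slide still home (z of pull_pin in the frame of eyelet below -0.013 m and horizontal distance between pull_pin and eyelet below 0.01 m and distance of pointer from where it was at the start of the episode below 0.006 m), for 0.1 s.
At the end, for the whole second after the job is handed in: Pointer within 4 mm of the black line, slide at rest, held only by the pin: its tip at least 3 mm below the lug's underside and within 10 mm of the hole's axis, pin pulling the slide with over 2 N and gripped with over 2 N, fingers and arm off the slide (under 0.5 N) (x of pointer in the frame of mark between -0.004 and 0.004 m and linear speed of slide below 0.01 m/s and z of pull_pin in the frame of eyelet below -0.013 m and horizontal distance between pull_pin and eyelet below 0.01 m and contact force between pull_pin and slide above 2 N and contact force between the fingers and pull_pin above 2 N and contact force between each of the fingers, the arm and slide below 0.5 N); the arm keeps its last pose, push and grip.
It fails at once if the rider with the mark is shifted by more than 3 mm (distance of mark from where it was at the start of the episode above 0.003 m).
It fails at once if the specimen block is shifted by more than 8 mm (distance of specimen from where it was at the start of the episode above 0.008 m).
It fails at once if the vial, the bottle or the loupe is shifted by more than 20 mm (distance of any of vial, bottle, loupe from where it was at the start of the episode above 0.02 m).
It also fails if it takes over 38 s, if anything falls off the work surface, if the arm or the gripper's body presses on something with over 40 N, if the wrist force passes 120 N, or if a joint passes its speed limit or range.

## Working session

There is one attempt and no reset: what is moved stays moved. The work goes in short steps, Python scripts to look and compute and a tool call to move; the robot and the scene stay as the last step left them, time stands still between calls to the robot, and variables do not carry over. Pictures are saved under pics/ and viewed, at most 10 in all, crops included, and the job is handed in when it is done.

Besides the shell and the picture viewer there is one more tool, called after "Call:" by a JSON object that holds its "api" and its "payload". drive_tool: Moves the arm, as the interface text tells. Its arguments: {"type":"object","properties":{"motion":{"type":"array"}},"required":["motion"]}

```bash
mkdir -p pics; ls
python3 - <<'E'
from cell import monitor,cams
import cv2,pickle
print(monitor.read_state())
d={}
for n in("scene","side","wrist"):
    d[n]=cams.get_image(n); cv2.imwrite(f"pics/{n}0.png",d[n]["color"]); print(n,d[n]["K"],d[n]["R"],d[n]["t"])
pickle.dump(d,open("d0.pkl","wb"))
E
```

```text
pics
{'clock': 0.0, 'qpos': array([ 1.08520176,  0.62933289,  0.03844142,  1.51839558, -0.02703694,
        0.99627642, -0.02002407]), 'qd': array([-1.35692781e-04, -3.06435167e-04,  1.98194103e-03, -1.12051750e-03,
       -5.59999222e-05,  7.66651380e-04, -7.50026110e-04]), 'tau': array([ 2.16016696e-05, -5.63414705e+01,  1.22626573e+00, -1.93449229e+01,
        1.09604813e-02,  1.04295148e-02, -6.60170755e-06]), 'eef_pos': array([ 264.70095866, -592.96905812,  230.38881825]), 'tool_rot': array([-3.13969794e+00, -6.43487827e-06,  4.19750197e-01]), 'force': array([-0.48777881,  0.50137251, -0.21663833]), 'torque': array([ 0.02627706, -0.01987422, -0.04362239]), 'gripper_force': 0.0, 'width': 85.15612308795596}
scene [[455.55086147   0.         327.77708549]
 [  0.         455.55086147 232.51967898]
 [  0.           0.           1.        ]] [[-0.73013554 -0.6831909   0.01234041]
 [-0.41400886  0.42794515 -0.80340501]
 [ 0.54359798 -0.59170359 -0.59530504]] [500.4455657  214.03443352 695.030546  ]
side [[563.24352968   0.         324.05060848]
 [  0.         563.24352968 242.65100511]
 [  0.           0.           1.        ]] [[ 0.87227533 -0.48896591 -0.00693459]
 [-0.2524813  -0.43817105 -0.86270466]
 [ 0.41879463  0.75426684 -0.50566054]] [-404.47941428  262.38684509  735.56222456]
wrist [[371.64829954   0.         323.726906  ]
 [  0.         371.64829954 234.19574063]
 [  0.           0.           1.        ]] [[ 0.40848163 -0.91276597 -0.00101904]
 [-0.8640889  -0.38705688  0.32177219]
 [-0.29409713 -0.13055749 -0.94681657]] [-649.50223936  -42.39144479  380.32934672]
```

View pics/scene0.png

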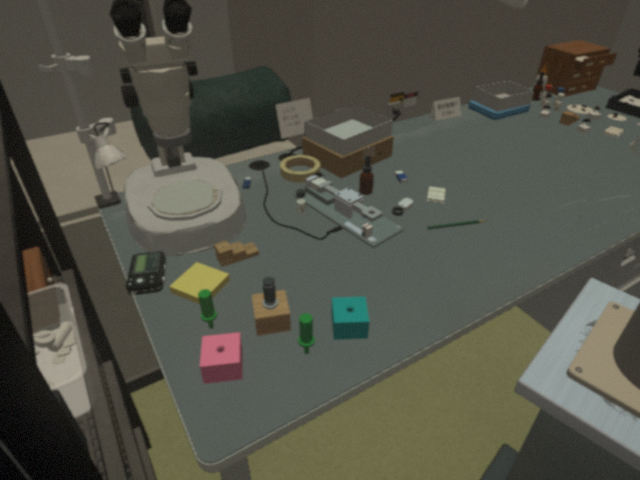

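View pics/side0.png

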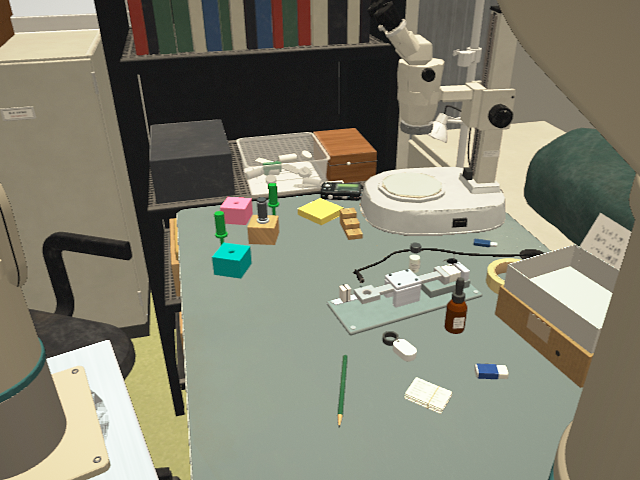

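The wooden stand with the dark pin is at scene (270,305) and side (263,225). The clamp is at scene (350,205) and side (405,295). I'll enlarge both.

```bash
cat > h.py <<'E'
import numpy as np,cv2,pickle
def tri(ob):  # ob: list of (img,u,v), pinhole or fisheye (img['fe'])
    A=[];b=[]
    for im,u,v in ob:
        K,R,t=[np.array(im[k]) for k in"KRt"]
        x=np.array([(u-K[0,2])/K[0,0],(v-K[1,2])/K[1,1],1.])
        if im.get("fe"):
            r=np.hypot(*x[:2]); x=np.r_[x[:2]/r*np.sin(r),np.cos(r)]
        d=R.T@x; d/=np.linalg.norm(d); c=-R.T@t; P=np.eye(3)-np.outer(d,d)
        A.append(P);b.append(P@c)
    X=np.linalg.lstsq(np.vstack(A),np.hstack(b),rcond=None)[0]
    return X,[np.linalg.norm(P@X-q) for P,q in zip(A,b)]
def atz(im,u,v,z):
    K,R,t=[np.array(im[k]) for k in"KRt"]
    x=np.array([(u-K[0,2])/K[0,0],(v-K[1,2])/K[1,1],1.])
    if im.get("fe"):
        r=np.hypot(*x[:2]); x=np.r_[x[:2]/r*np.sin(r),np.cos(r)]
    d=R.T@x;c=-R.T@t
    return c+d*(z-c[2])/d[2]
def proj(im,X):
    K,R,t=[np.array(im[k]) for k in"KRt"]
    x=R@np.array(X,float)+t
    if im.get("fe"):
        r=np.hypot(*x[:2]);a=np.arctan2(r,x[2]);p=x[:2]/r*a
    else:p=x[:2]/x[2]
    return p*K[0,0]+K[:2,2]
E
python3 - <<'E'
import cv2,pickle,numpy as np
d=pickle.load(open("d0.pkl","rb"))
def crop(n,u,v,w,h,s): return cv2.resize(d[n]["color"][v:v+h,u:u+w],None,fx=s,fy=s,interpolation=cv2.INTER_CUBIC)
a=crop("scene",295,165,115,85,5); b=crop("side",320,250,165,85,4.8)
cv2.imwrite("pics/c1.png",crop("side",325,245,160,90,5))
c=crop("scene",245,270,50,70,4)   # 200x280
e=crop("side",240,185,50,70,4)
a=crop("scene",295,165,115,85,5)  #575x425
m=np.zeros((560,800,3),np.uint8); m[:425,:575]=a; m[:280,600:]=c; m[280:,600:]=e
cv2.imwrite("pics/c2.png",m)
E
```

```text
(no output)
```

View pics/c1.png

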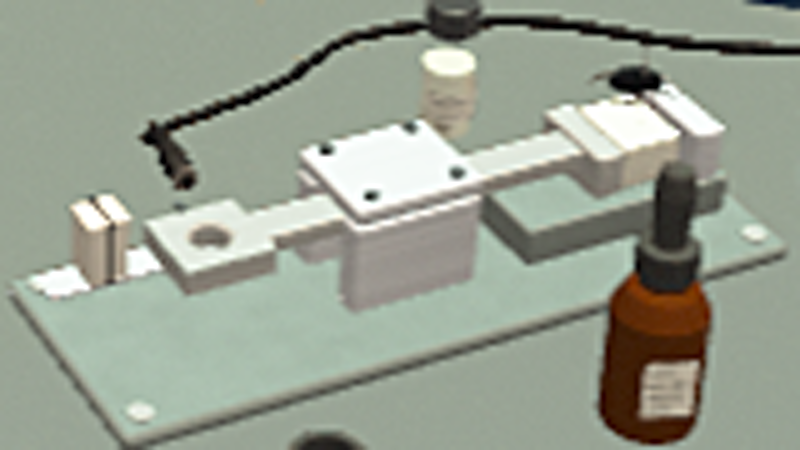

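View pics/c2.png

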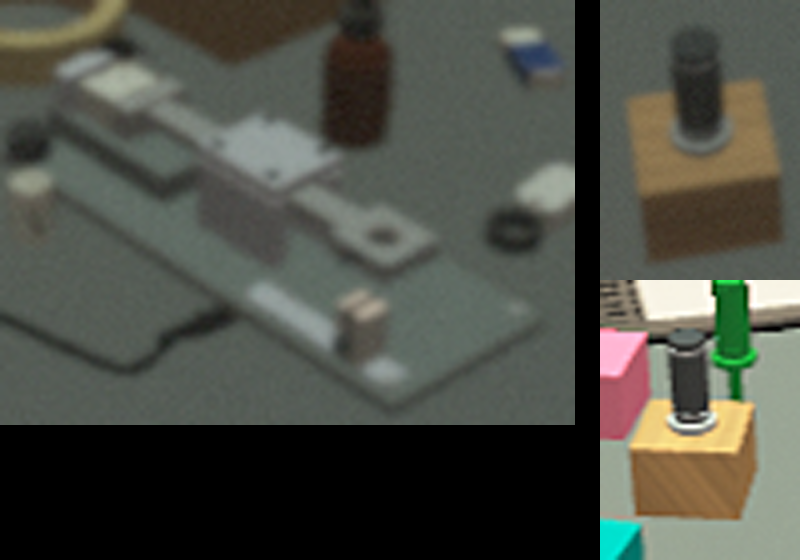

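Run:
```python
import pickle,numpy as np
from h import *
d=pickle.load(open("d0.pkl","rb"))
S,D=d["scene"],d["side"]
f=lambda x,o,s:(x+.5)/s-.5+o
def sc(x,y):return(S,f(x,295,5),f(y,165,5))
def sd(x,y):return(D,f(x,325,5),f(y,245,5))
P={"hole":(sc(384,236),sd(210,237)),"A":(sc(390,405),sd(14,288)),"B":(sc(540,320),sd(130,438)),
"boreTop":((S,f(97,245,4),f(40,270,4)),(D,f(87,240,4),f(58,185,4))),
"collar":((S,f(101,245,4),f(132,270,4)),(D,f(92,240,4),f(140,185,4)))}
for k,v in P.items():
    X,r=tri(v);print(k,X.round(1),np.round(r,1))
print("mark side z36",atz(*sd(122,226),36).round(1))
print("hole z42",atz(*P["hole"][0],42).round(1),atz(*P["hole"][1],42).round(1))
print("A,B side z8",atz(*P["A"][1],8).round(1),atz(*P["B"][1],8).round(1))
C=sd(783,252);print("C z8",atz(*C,8).round(1))
print("collar z45",[atz(*p,45).round(1) for p in P["collar"]],"top z92",[atz(*p,92).round(1) for p in P["boreTop"]])
print("bottle base",atz(*sd(655,420),0),"vial",atz(*sd(447,130),0))
```

```text
hole [551.4   8.8  41.6] [0. 0.]
A [504.1  59.8   5.1] [0.1 0.1]
B [495.1 -31.4   5.7] [0.7 0.7]
boreTop [503.6 331.8  91.2] [0. 0.]
collar [503.8 334.1  42.4] [0.5 0.5]
mark side z36 [533.2  35.8  36. ]
hole z42 [551.    9.3  42. ] [551.1   8.3  42. ]
A,B side z8 [502.   56.3   8. ] [494.5 -33.3   8. ]
C z8 [749.4 -60.8   8. ]
collar z45 [array([501.1, 335.9,  45. ]), array([502.5, 330. ,  45. ])] top z92 [array([502.9, 332.4,  92. ]), array([503.1, 330.4,  92. ])]
bottle base [ 655.31824712 -103.37120914    0.        ] vial [702.17377058  71.50849629   0.        ]
```

View pics/wrist0.png

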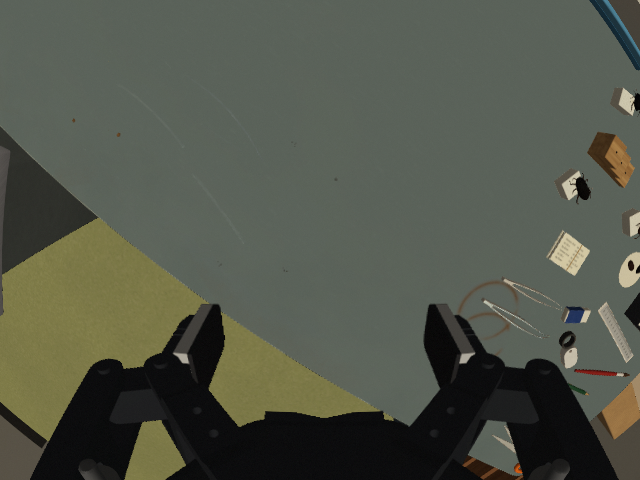

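The wrist view shows only bare table, so it adds nothing here. Next I'll locate the look-alikes near the stand to choose the finger yaw.

Run:
```python
import pickle,numpy as np
from h import *
d=pickle.load(open("d0.pkl","rb"))
S,D=d["scene"],d["side"]
for n,a,b in[("green1 top",(206,293),(272,184)),("green2 top",(306,318),(220,213)),("teal top",(350,309),(232,252)),("pink top",(221,349),(237,205))]:
    X,r=tri([(S,*a),(D,*b)]);print(n,X.round(),np.round(r,1))
    if max(r)>8:
        X,r=tri([(S,*a),(D,*((220,213) if 'green1' in n else (272,184)))]);print(' alt',X.round(),np.round(r,1))
```

```text
green1 top [563. 411.  79.] [1.1 1.1]
green2 top [415. 339.  78.] [1.7 1.7]
teal top [403. 251.  38.] [0.7 0.7]
pink top [490. 443.  34.] [0.2 0.2]
```

Call:
{"api": "drive_tool", "payload": {"motion": [{"fingers":0.7,"linear":[0.0362,-0.0171,0],"twist":-0.117},{"fingers":0.7,"linear":[0.0379,-0.0127,0],"twist":-0.117},{"fingers":0.7,"linear":[0.0391,-0.0082,0],"twist":-0.117},{"fingers":0.7,"linear":[0.0398,-0.0036,0],"twist":-0.117},{"fingers":0.7,"linear":[0.04,0.001,0],"twist":-0.117}]}}

```text
clock: 0.57
eef_pos: [396.0, -440.3, 231.2]
tool_rot: [-3.141, -0.0, 1.01]
force: [0.4, -0.4, -0.6]
width: 60.0
gripper_force: 0.0
```

Call:
{"api": "drive_tool", "payload": {"motion": [{"fingers":0.7,"linear":[0.0396,0.0057,0],"twist":-0.117},{"fingers":0.7,"linear":[0.0386,0.0103,0],"twist":-0.117},{"fingers":0.7,"linear":[0.0372,0.0148,0],"twist":-0.117},{"fingers":0.7,"linear":[0.0352,0.019,0],"twist":-0.117},{"fingers":0.7,"linear":[0.04,-0.004,0],"twist":0}]}}

```text
clock: 0.98
eef_pos: [504.7, -279.3, 231.2]
tool_rot: [3.136, -0.0, 1.479]
force: [2.2, 0.5, 0.4]
width: 59.7
gripper_force: 0.0
```

Call:
{"api": "drive_tool", "payload": {"motion": [{"fingers":0.7,"linear":[0.04,-0.004,0],"twist":0},{"fingers":0.7,"linear":[0.04,-0.004,0],"twist":0},{"fingers":0.7,"linear":[0.04,-0.004,0],"twist":0},{"fingers":0.7,"linear":[0.04,-0.004,0],"twist":0},{"fingers":0.7,"linear":[0.04,-0.004,0],"twist":0}]}}

```text
clock: 1.4
eef_pos: [498.6, -77.6, 231.3]
tool_rot: [-3.141, 0.0, 1.472]
force: [1.4, 0.9, 0.2]
width: 60.1
gripper_force: 0.0
```

Call:
{"api": "drive_tool", "payload": {"motion": [{"fingers":0.7,"linear":[0.03,-0.003,0],"twist":0},{"fingers":0.7,"linear":[0,0,0],"twist":0}]}}

```text
clock: 1.57
eef_pos: [498.9, -41.0, 231.6]
tool_rot: [3.142, -0.004, 1.483]
force: [0.5, -0.1, -0.1]
width: 59.5
gripper_force: 0.0
```

Run:
```python
from cell import cams
import cv2,pickle
w=cams.get_image("wrist");w["fe"]=1
pickle.dump(w,open("w1.pkl","wb"));cv2.imwrite("pics/w1.png",w["color"])
from h import proj
print(proj(w,[551,9,42]))
```

```text
[376.52441981 145.42950805]
```

View pics/w1.png

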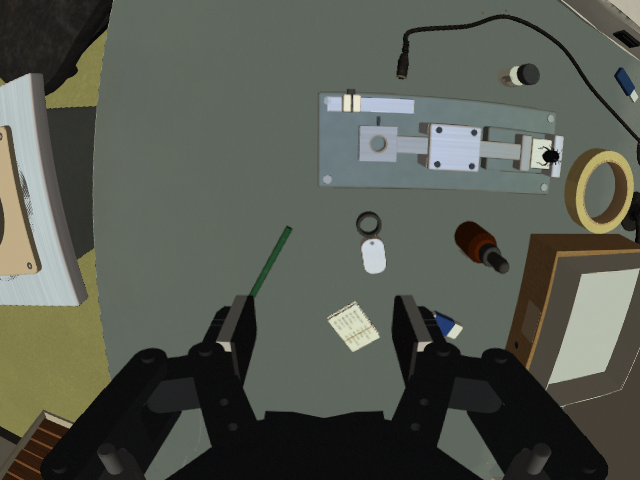

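Call:
{"api": "drive_tool", "payload": {"motion": [{"fingers":0.7,"linear":[0.03,-0.003,0],"twist":0},{"fingers":0.7,"linear":[0.03,-0.003,0],"twist":0},{"fingers":0.7,"linear":[0,0,0],"twist":0}]}}

```text
clock: 1.87
eef_pos: [499.1, 16.4, 231.5]
tool_rot: [3.141, -0.004, 1.479]
force: [0.0, -0.4, 0.8]
width: 59.8
gripper_force: 0.0
```

Run:
```python
from cell import cams
import cv2,pickle
w=cams.get_image("wrist");w["fe"]=1
pickle.dump(w,open("w2.pkl","wb"));cv2.imwrite("pics/w2.png",w["color"])
from h import proj
print(proj(w,[551,9,42]))
```

```text
[379.71914079 206.76350242]
```

Call:
{"api": "drive_tool", "payload": {"motion": [{"fingers":0.7,"linear":[0.04,-0.004,0],"twist":0},{"fingers":0.7,"linear":[0.04,-0.004,0],"twist":0},{"fingers":0.7,"linear":[0.04,-0.004,0],"twist":0},{"fingers":0.7,"linear":[0.04,-0.004,0],"twist":0},{"fingers":0.7,"linear":[0.04,-0.004,0],"twist":0}]}}

```text
clock: 2.33
eef_pos: [499.4, 211.4, 231.1]
tool_rot: [3.141, 0.001, 1.47]
force: [0.9, -0.4, -0.6]
width: 59.9
gripper_force: 0.0
```

Call:
{"api": "drive_tool", "payload": {"motion": [{"fingers":0.7,"linear":[0.02,-0.002,0],"twist":0},{"fingers":0.7,"linear":[0,0,0],"twist":0}]}}

```text
clock: 2.5
eef_pos: [498.5, 237.1, 231.3]
tool_rot: [3.141, -0.004, 1.479]
force: [0.6, -0.2, 0.0]
width: 59.9
gripper_force: 0.0
```

Run:
```python
from cell import cams,monitor
import cv2,pickle,numpy as np
w=cams.get_image("wrist");w["fe"]=1
pickle.dump(w,open("w3.pkl","wb"));cv2.imwrite("pics/w3.png",w["color"])
from h import proj
w1,w2=[pickle.load(open(f"w{i}.pkl","rb")) for i in(1,2)]
m=np.zeros((600,800,3),np.uint8)
def put(im,c,w,h,s,x,y):
    u,v=int(c[0]-w/2),int(c[1]-h/2);u=max(u,0);v=max(v,0)
    q=cv2.resize(im["color"][v:v+h,u:u+w],None,fx=s,fy=s,interpolation=cv2.INTER_CUBIC);m[y:y+q.shape[0],x:x+q.shape[1]]=q;print(u,v,s,x,y)
put(w1,(370,118),66,50,6,0,0)
c=proj(w2,[545,20,40]);print(c);put(w2,c,66,50,6,400,0)
c=proj(w,[503,332,70]);print(c);put(w,c,66,50,6,0,300)
print(monitor.read_state()["eef_pos"])
cv2.imwrite("pics/m1.png",m)
```

```text
337 93 6 0 0
[372.41663221 195.30243366]
339 170 6 400 0
[318.21997452  98.03273364]
285 73 6 0 300
[498.80870183 233.32846048 231.00897978]
```

View pics/m1.png

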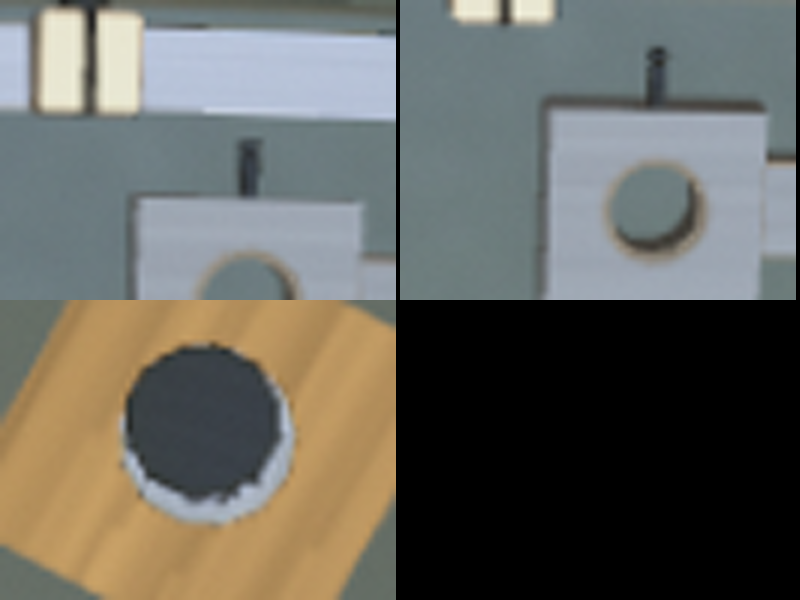

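Run:
```python
import pickle,numpy as np
from h import *
d=pickle.load(open("d0.pkl","rb"));S,D=d["scene"],d["side"]
w1,w2,w3=[pickle.load(open(f"w{i}.pkl","rb")) for i in(1,2,3)]
h1,h2=(w1,378,143.3),(w2,381.4,204.8)
for n,o in [("hole12",[h1,h2]),("hole all",[h1,h2,(S,371.4,211.8),(D,366.6,292)]),
 ("ptr",[(w1,378.5,116.3),(w2,381.6,177.8)]),("mark",[(w1,351.8,111.6),(w2,356.5,173.6)]),
 ("pintop",[(w3,318.6,93.2),(S,268.9,279.6),(D,261.4,199.2)])]:
    X,r=tri(o);print(n,X.round(1),np.round(r,1),[atz(*p,{"h":42,"p":39,"m":36}[n[0]] if n!="pintop" else 92).round(1)[:2] for p in o])
# plate corners w1: dir
a=[atz(w1,u,v,8)[:2] for u,v in[(319,186),(559,194),(320,93),(553,111)]]
print(np.round(a,1)); print([np.arctan2(*(q-p)[::-1]).round(3) for p,q in((a[0],a[1]),(a[2],a[3]))],np.arctan2(*(a[2]-a[0])[::-1])-np.pi/2)
```

```text
hole12 [552.5  10.9  42.5] [0.1 0.1] [array([552.5,  10.8]), array([552.7,  10.8])]
hole all [552.2  10.   41.2] [0.9 0.8 1.5 0.5] [array([552.5,  10.8]), array([552.7,  10.8]), array([551. ,   9.3]), array([551.1,   8.3])]
ptr [555.2  35.1  36.1] [0.2 0.2] [array([555. ,  35.1]), array([554.6,  35.6])]
mark [531.7  40.8  36.1] [0.2 0.2] [array([531.6,  40.8]), array([532. ,  40.8])]
pintop [503.8 333.2  91.1] [1.6 1.3 0.7] [array([503.8, 334.7]), array([503. , 332.3]), array([503. , 330.1])]
[[495.4 -30.6]
 [772.6 -56.3]
 [504.5  61.6]
 [760.4  39.3]]
[np.float64(-0.092), np.float64(-0.087)] -0.09865091776861679
```

Call:
{"api": "drive_tool", "payload": {"motion": [{"fingers":0.7,"linear":[0.034,-0.0016,0],"twist":0},{"fingers":0.7,"linear":[0.034,-0.0016,0],"twist":0},{"fingers":0.7,"linear":[0.032,-0.0016,0.02],"twist":0},{"fingers":0.7,"linear":[0,0,0.03],"twist":0},{"fingers":0.7,"linear":[0,0,0.03],"twist":0}]}}

```text
clock: 2.97
eef_pos: [505.2, 332.0, 150.9]
tool_rot: [3.139, -0.001, 1.473]
force: [0.6, 0.4, -0.5]
width: 59.6
gripper_force: 0.0
```

Call:
{"api": "drive_tool", "payload": {"motion": [{"fingers":0.7,"linear":[0,0,0],"twist":0},{"fingers":0.7,"linear":[0,0,0],"twist":0}]}}

```text
clock: 3.13
eef_pos: [504.0, 328.6, 150.0]
tool_rot: [-3.139, 0.004, 1.47]
force: [0.2, -0.7, 0.4]
width: 59.7
gripper_force: 0.0
```

Call:
{"api": "drive_tool", "payload": {"motion": [{"fingers":0.7,"linear":[0.0045,0,0.03],"twist":0},{"fingers":0.7,"linear":[0,0,0.03],"twist":0},{"fingers":0.7,"linear":[0,0,0.025],"twist":0},{"fingers":0.7,"linear":[0,0,0.015],"twist":0},{"fingers":0.7,"linear":[0,0,0],"twist":0}]}}

```text
clock: 3.55
eef_pos: [504.5, 334.2, 50.3]
tool_rot: [-3.14, 0.003, 1.47]
force: [-0.5, -0.7, -0.1]
width: 59.9
gripper_force: 0.0
```

Call:
{"api": "drive_tool", "payload": {"motion": [{"fingers":0,"linear":[0,0,0],"twist":0},{"fingers":0,"linear":[0,0,0],"twist":0},{"fingers":0,"linear":[0,0,0],"twist":0},{"fingers":0,"linear":[0,0,0],"twist":0},{"fingers":0,"linear":[0,0,0],"twist":0}]}}

```text
clock: 3.97
eef_pos: [505.2, 337.3, 53.6]
tool_rot: [3.139, -0.002, 1.473]
force: [-1.4, 0.5, 6.3]
width: 18.6
gripper_force: 58.2
```

Call:
{"api": "drive_tool", "payload": {"motion": [{"fingers":0,"linear":[0,0,0],"twist":0},{"fingers":0,"linear":[0,0,0],"twist":0}]}}

```text
clock: 4.13
eef_pos: [505.2, 337.3, 53.6]
tool_rot: [3.139, -0.002, 1.473]
force: [-0.8, -1.0, 7.0]
width: 18.7
gripper_force: 58.2
```

Run:
```python
from cell import cams,monitor
import cv2,pickle
w=cams.get_image("wrist");w["fe"]=1
pickle.dump(w,open("w4.pkl","wb"));cv2.imwrite("pics/w4.png",w["color"][200:480,160:480])
s=monitor.read_state();print(s["eef_pos"],s["tool_rot"],s["force"],s["width"],s["gripper_force"])
```

```text
[505.18747719 337.25606771  53.60526463] [ 3.13894676e+00 -1.81700089e-03  1.47256451e+00] [-0.02918059 -0.65753412  5.71623305] 18.42443194850298 58.22876214981079
```

View pics/w4.png

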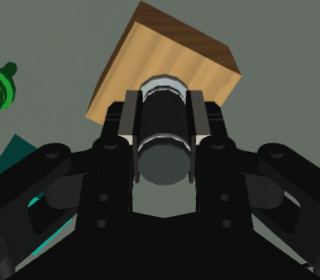

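The pin sits centred between the pads. I'll lift it and check how it hangs.

Call:
{"api": "drive_tool", "payload": {"motion": [{"fingers":0,"linear":[0,0,-0.01],"twist":0},{"fingers":0,"linear":[0,0,-0.02],"twist":0},{"fingers":0,"linear":[0,0,-0.03],"twist":0},{"fingers":0,"linear":[0,0,-0.03],"twist":0},{"fingers":0,"linear":[0,0,0],"twist":0}]}}

```text
clock: 4.6
eef_pos: [507.3, 339.4, 148.3]
tool_rot: [3.133, -0.008, 1.473]
force: [1.8, -0.3, -1.2]
width: 18.4
gripper_force: 58.8
```

Call:
{"api": "drive_tool", "payload": {"motion": [{"fingers":0,"linear":[0,0,0],"twist":0},{"fingers":0,"linear":[0,0,0],"twist":0}]}}

```text
clock: 4.77
eef_pos: [504.0, 336.3, 141.9]
tool_rot: [3.141, 0.0, 1.473]
force: [-0.6, 1.1, -1.0]
width: 18.5
gripper_force: 58.8
```

Run:
```python
from cell import cams,monitor
import cv2,pickle,numpy as np
d={n:cams.get_image(n) for n in("scene","side","wrist")};d["wrist"]["fe"]=1
pickle.dump(d,open("d5.pkl","wb"))
from h import proj
s=monitor.read_state();print(s["eef_pos"],s["tool_rot"],s["force"],s["width"])
m=np.zeros((600,800,3),np.uint8)
e=s["eef_pos"]
for n,x in(("scene",0),("side",400)):
    c=proj(d[n],e);u,v=int(c[0]-33),int(c[1]-32);q=cv2.resize(d[n]["color"][v:v+50,u:u+66],None,fx=6,fy=6,interpolation=cv2.INTER_CUBIC);m[:300,x:x+396]=q;print(u,v,c)
m[300:,:400]=cv2.resize(d["wrist"]["color"][240:440,220:440],(400,300)) 
cv2.imwrite("pics/m2.png",m)
```

```text
[503.32435031 335.98841896 140.28322947] [-3.13989382e+00  1.64406450e-03  1.47279057e+00] [-1.0536236  -0.22239299 -0.22807267] 18.55811983288216
231 224 [264.81125096 256.90223758]
225 144 [258.83603765 176.32134228]
```

View pics/m2.png

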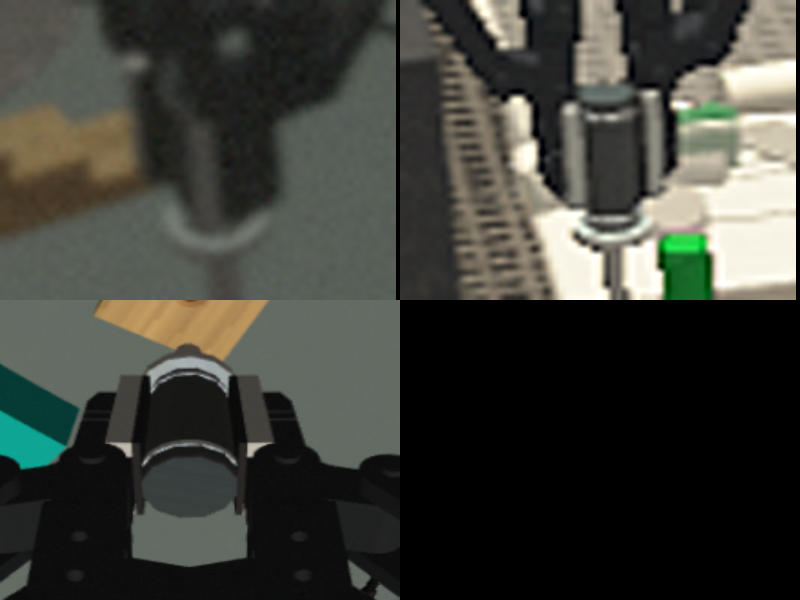

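```bash
python3 - <<'E'
import pickle,numpy as np
from h import *
d=pickle.load(open("d5.pkl","rb"));S,D,W=d["scene"],d["side"],d["wrist"]
o=[(S,267,261),(D,260.2,182.2)];print("collar",*tri(o))
e=np.array([503.5,336.2,140.8]);x=np.array([np.cos(1.473),np.sin(1.473),0])
z0=e[2]-41.6
for a in(0,-2,-4,-6):
    c=e+a*x
    f=lambda z,r:proj(W,[*(c+r*x)[:2],z0+z]).round(1)
    print(a,"tip far",f(0,3),"collar far",f(33,13),f(28,13),"griptop near",f(80,-10),"far",f(80,10))
E
python3 - <<'E'
import cv2,pickle,numpy as np
W=pickle.load(open("d5.pkl","rb"))["wrist"]["color"]
print(W[262:375,323].astype(int).sum(1).tolist())
E
```

```text
collar [503.92175569 331.93093902 129.11486153] [np.float64(0.274655205138362), np.float64(0.2746552051381895)]
0 tip far [323.8 263.8] collar far [323.7 272.6] [323.7 268.1] griptop near [323.5 382.7] far [323.6 338.8]
-2 tip far [323.7 267.2] collar far [323.7 276.7] [323.7 272. ] griptop near [323.5 386.6] far [323.6 343.6]
-4 tip far [323.7 270.5] collar far [323.7 280.7] [323.7 275.9] griptop near [323.5 390.5] far [323.6 348.3]
-6 tip far [323.7 273.9] collar far [323.7 284.6] [323.7 279.8] griptop near [323.5 394.3] far [323.6 352.8]
[428, 424, 423, 422, 422, 422, 376, 279, 195, 196, 193, 189, 193, 196, 204, 295, 433, 515, 512, 516, 517, 517, 522, 333, 79, 164, 340, 473, 179, 61, 67, 69, 64, 67, 70, 70, 73, 71, 64, 67, 69, 76, 67, 68, 68, 69, 62, 70, 65, 67, 66, 71, 68, 68, 68, 75, 69, 68, 64, 71, 66, 67, 65, 63, 69, 69, 69, 67, 66, 69, 65, 201, 232, 364, 380, 233, 66, 64, 73, 68, 73, 79, 116, 169, 179, 176, 186, 185, 186, 189, 184, 185, 179, 179, 182, 185, 181, 185, 186, 185, 184, 183, 185, 179, 182, 179, 183, 186, 183, 186, 182, 180, 181]
```

Call:
{"api": "drive_tool", "payload": {"motion": [{"fingers":0,"linear":[-0.015,0.004,-0.01],"twist":0},{"fingers":0,"linear":[-0.03,0.0076,-0.01],"twist":0},{"fingers":0,"linear":[-0.03,0.0076,0],"twist":0},{"fingers":0,"linear":[-0.03,0.0076,0],"twist":0},{"fingers":0,"linear":[-0.03,0.0076,0],"twist":0}]}}

```text
clock: 5.33
eef_pos: [524.6, 197.4, 160.5]
tool_rot: [-3.14, 0.001, 1.473]
force: [0.1, -0.5, -0.7]
width: 18.8
gripper_force: 58.8
```

Call:
{"api": "drive_tool", "payload": {"motion": [{"fingers":0,"linear":[-0.03,0.0076,0],"twist":0},{"fingers":0,"linear":[-0.03,0.0076,0],"twist":0},{"fingers":0,"linear":[-0.03,0.0076,0],"twist":0},{"fingers":0,"linear":[-0.03,0.0076,0],"twist":0},{"fingers":0,"linear":[-0.03,0.0076,0],"twist":0}]}}

```text
clock: 5.75
eef_pos: [547.6, 44.4, 160.4]
tool_rot: [-3.14, 0.0, 1.473]
force: [0.6, -0.1, -1.5]
width: 18.8
gripper_force: 58.8
```

Call:
{"api": "drive_tool", "payload": {"motion": [{"fingers":0,"linear":[-0.02,0.005,0],"twist":0},{"fingers":0,"linear":[-0.01,0.002,0],"twist":0},{"fingers":0,"linear":[0,0,0],"twist":0},{"fingers":0,"linear":[0,0,0],"twist":0},{"fingers":0,"linear":[0,0,0],"twist":0}]}}

```text
clock: 6.17
eef_pos: [551.9, 17.9, 161.1]
tool_rot: [-3.141, -0.002, 1.476]
force: [0.7, -0.0, -1.2]
width: 18.7
gripper_force: 58.8
```

Call:
{"api": "drive_tool", "payload": {"motion": [{"fingers":0,"linear":[-0.0044,0.0005,0.02],"twist":0},{"fingers":0,"linear":[0,0,0.025],"twist":0},{"fingers":0,"linear":[0,0,0.02],"twist":0},{"fingers":0,"linear":[0,0,0.005],"twist":0},{"fingers":0,"linear":[0,0,0],"twist":0}]}}

```text
clock: 6.58
eef_pos: [551.0, 13.0, 90.1]
tool_rot: [-3.138, -0.0, 1.476]
force: [0.0, -1.0, -0.2]
width: 18.8
gripper_force: 58.8
```

Call:
{"api": "drive_tool", "payload": {"motion": [{"fingers":0,"linear":[0,0,0],"twist":0},{"fingers":0,"linear":[0,0,0],"twist":0}]}}

```text
clock: 6.75
eef_pos: [553.3, 12.0, 92.5]
tool_rot: [3.139, -0.001, 1.474]
force: [0.9, 0.3, -1.9]
width: 18.9
gripper_force: 58.8
```

Run:
```python
from cell import cams,monitor
import cv2,pickle,numpy as np
d={n:cams.get_image(n) for n in("scene","side","wrist")};d["wrist"]["fe"]=1
pickle.dump(d,open("d6.pkl","wb"))
from h import proj
s=monitor.read_state();print(s["eef_pos"],s["tool_rot"],s["force"],s["width"])
m=np.zeros((600,800,3),np.uint8)
for n,x,y in(("scene",0,0),("side",400,0),("wrist",0,300)):
    c=proj(d[n],[551,10,46]);u,v=int(c[0]-33),int(c[1]-25);q=cv2.resize(d[n]["color"][v:v+50,u:u+66],None,fx=6,fy=6,interpolation=cv2.INTER_CUBIC);m[y:y+300,x:x+396]=q;print(n,u,v,c)
cv2.imwrite("pics/m3.png",m)
```

```text
[553.11373534  11.19360728  92.45984684] [ 3.13944574e+00 -3.70595049e-04  1.47284210e+00] [-0.38306314 -0.72025504 -1.02094698] 18.632315127768123
scene 338 185 [371.31871798 210.35868549]
side 333 264 [366.0809336  289.58016258]
wrist 286 243 [319.44612297 268.19006025]
```

View pics/m3.png

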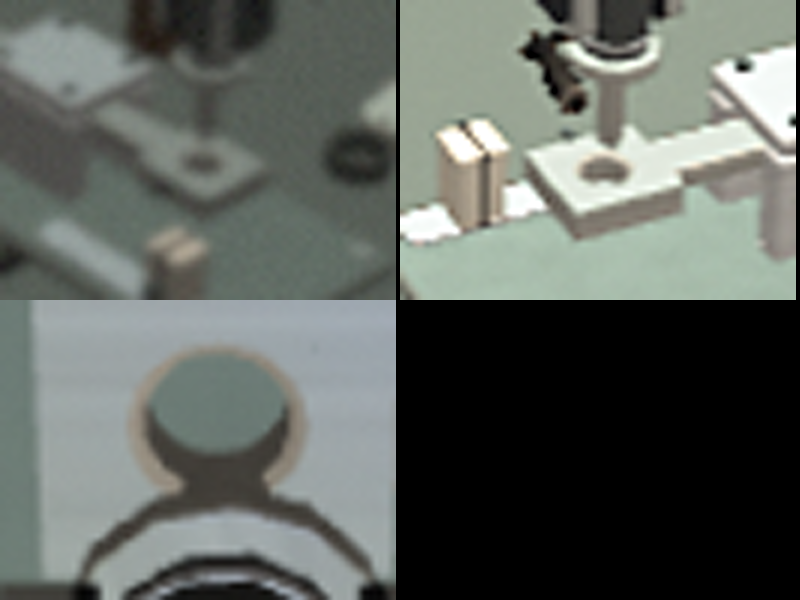

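Run:
```python
import pickle,numpy as np
from h import *
d=pickle.load(open("d6.pkl","rb"));S,D,W=d["scene"],d["side"],d["wrist"]
t,r=tri([(S,372.6,208.2),(D,367.7,287.4)]);h,r2=tri([(S,372,212.2),(D,367.3,292.3)])
print(t,r,h,r2,t-h)
ht=atz(W,322.2,243+118/6,42);print("hole wrist",ht, [atz(W,u,243+v/6,42) for u,v in((286+218/6,46),(286+218/6,190))])
```

```text
[551.22417354   7.03533856  51.10105478] [np.float64(1.1730875201952373), np.float64(1.1730875201955724)] [551.3355893    7.56481439  40.90533337] [np.float64(0.933158994105462), np.float64(0.9331589941063154)] [-0.11141576 -0.52947583 10.19572141]
hole wrist [552.68254432  11.48035638  42.        ] [array([553.47021365,  18.72158439,  42.        ]), array([552.02428398,   4.02128519,  42.        ])]
```

Relative to the hole, the tip is off by only about 0.5 mm and sits 9–10 mm above it. I'll insert now.

Call:
{"api": "drive_tool", "payload": {"motion": [{"fingers":0,"linear":[0.0005,0,0.006],"twist":0},{"fingers":0,"linear":[0,0,0.006],"twist":0},{"fingers":0,"linear":[0,0,0.004],"twist":0},{"fingers":0,"linear":[0,0,0],"twist":0}]}}

```text
clock: 7.23
eef_pos: [551.5, 11.3, 74.1]
tool_rot: [-3.139, 0.0, 1.473]
force: [0.0, -0.2, -1.6]
width: 18.9
gripper_force: 58.8
```

Call:
{"api": "drive_tool", "payload": {"motion": [{"fingers":0,"linear":[0,0,0.005],"twist":0},{"fingers":0,"linear":[0,0,0.005],"twist":0},{"fingers":0,"linear":[0,0,0.004],"twist":0},{"fingers":0,"linear":[0,0,0],"twist":0},{"fingers":0,"linear":[0,0,0],"twist":0}]}}

```text
clock: 7.65
eef_pos: [552.1, 11.5, 60.9]
tool_rot: [-3.141, 0.0, 1.473]
force: [-0.4, -0.2, -0.9]
width: 18.6
gripper_force: 58.8
```

Run:
```python
from cell import cams,monitor
import cv2,pickle,numpy as np
from h import *
d={n:cams.get_image(n) for n in("side","wrist")};d["wrist"]["fe"]=1
pickle.dump(d,open("d7.pkl","wb"))
s=monitor.read_state();print(s["eef_pos"],s["force"])
w2=pickle.load(open("w2.pkl","rb"));print(proj(d["wrist"],[554.8,35.3,39]),proj(d["wrist"],[531.8,40.8,36]))
```

```text
[552.46626537  11.49488414  61.37827116] [ 0.02337815 -0.20375091 -1.16613293]
[323.73705856 239.71354561] [274.77239774 231.18503889]
```

Call:
{"api": "drive_tool", "payload": {"motion": [{"fingers":0,"linear":[0,-0.004,0],"twist":0},{"fingers":0,"linear":[0,-0.005,0],"twist":0},{"fingers":0,"linear":[0,-0.005,0],"twist":0},{"fingers":0,"linear":[0,-0.005,0],"twist":0},{"fingers":0,"linear":[0,-0.003,0],"twist":0}]}}

```text
clock: 8.17
eef_pos: [531.1, 13.9, 61.8]
tool_rot: [3.139, -0.001, 1.473]
force: [4.9, -0.4, -1.4]
width: 18.8
gripper_force: 58.8
```

Call:
{"api": "drive_tool", "payload": {"motion": [{"fingers":0,"linear":[0,0,0],"twist":0},{"fingers":0,"linear":[0,0,0],"twist":0}]}}

```text
clock: 8.33
eef_pos: [531.0, 14.0, 61.8]
tool_rot: [3.14, -0.0, 1.473]
force: [4.7, 0.4, 0.2]
width: 18.6
gripper_force: 58.8
```

Run:
```python
from cell import cams,monitor
import cv2,pickle,numpy as np
from h import *
d=pickle.load(open("d7.pkl","rb"))
e={n:cams.get_image(n) for n in("side","wrist")};e["wrist"]["fe"]=1
pickle.dump(e,open("d8.pkl","wb"))
s=monitor.read_state();print(s["eef_pos"],s["force"])
W=e["wrist"];print("pred mark",proj(W,[531.8,40.8,36]))
for n,q,r0,r1,c0 in(("before",d["wrist"],222,256,262),("after",W,222,256,295)):
    g=cv2.cvtColor(q["color"],6)
    print(n,c0)
    for r in range(r0,r1,2):print(r,*g[r,c0:c0+76:2].tolist())
```

```text
[531.20089406  13.91151125  61.70322657] [3.95209335 0.04627028 1.00858123]
pred mark [319.20091334 231.51278732]
before 262
222 222 223 222 222 223 27 24 224 224 223 224 224 224 213 129 109 121 121 121 122 122 120 121 119 120 119 118 117 116 116 117 117 117 115 116 118 116 117
224 221 222 223 222 223 38 26 223 224 223 224 224 224 214 132 118 119 120 123 122 122 120 120 119 117 117 118 117 117 117 119 116 117 116 116 117 116 117
226 222 222 222 223 222 51 26 215 224 224 223 224 224 213 140 119 120 121 121 122 122 122 121 120 119 118 118 117 117 117 117 117 116 116 116 116 116 117
228 222 222 223 223 223 50 26 183 223 224 224 224 225 213 140 117 119 121 121 122 121 121 120 121 120 117 118 116 117 118 117 117 117 115 117 116 114 115
230 134 132 132 132 132 46 26 111 152 151 153 151 152 138 119 119 119 120 121 120 122 122 121 119 118 118 118 117 117 116 115 116 117 116 117 115 116 115
232 117 117 119 118 118 94 93 110 117 116 117 118 116 116 118 118 119 119 120 121 121 120 120 120 119 118 117 117 116 116 116 116 116 116 115 115 115 114
234 118 118 117 118 117 119 118 118 118 118 116 117
[... 3462 characters left out ...]
119 119 119 120 118 119 120 119 119 118 118 119 118 121 120 121 101 60 61 103 117 117 117 116 116 117 117 119 118 118 118 119 120 119 119 118 119 118
248 119 118 119 120 119 119 118 119 119 119 119 119 119 119 121 119 101 59 63 103 116 116 116 116 116 117 117 118 119 120 119 118 119 118 118 119 119 118
250 120 119 118 119 118 119 119 119 118 120 118 119 119 119 118 119 100 59 61 104 116 114 117 115 116 117 117 118 119 120 118 117 120 120 119 120 120 119
252 102 84 85 85 85 84 86 86 86 84 86 86 85 85 86 86 78 59 60 76 84 84 84 84 78 73 73 74 73 73 74 73 73 73 86 121 121 121
254 89 65 66 65 64 66 64 64 65 65 66 65 65 64 65 64 64 60 60 59 64 65 65 64 65 65 65 64 64 65 66 65 64 64 74 121 120 120
```

```bash
cat >> h.py <<'E'
def gap(W,p,m):
    a=atz(W,*p,39)-atz(W,*m,36); c=-.092
    return a[0]*np.cos(c)+a[1]*np.sin(c), -a[0]*np.sin(c)+a[1]*np.cos(c)
E
python3 - <<'E'
import pickle
from h import *
print(gap(pickle.load(open("d7.pkl","rb"))["wrist"],(323,238.5),(274.2,231.5)),gap(pickle.load(open("d8.pkl","rb"))["wrist"],(330,239),(318,231.3)))
E
```

```text
(np.float64(23.348992194493185), np.float64(-2.598702122391631)) (np.float64(5.675646595521374), np.float64(-2.8670509523683103))
```

Call:
{"api": "drive_tool", "payload": {"motion": [{"fingers":0,"linear":[0,-0.003,0],"twist":0},{"fingers":0,"linear":[0,-0.0025,0],"twist":0},{"fingers":0,"linear":[0,0,0],"twist":0},{"fingers":0,"linear":[0,0,0],"twist":0}]}}

```text
clock: 8.77
eef_pos: [525.8, 14.4, 61.6]
tool_rot: [3.14, -0.001, 1.473]
force: [4.2, 0.3, 1.7]
width: 18.6
gripper_force: 59.0
```

```bash
cat > look.py <<'E'
from cell import cams,monitor
from h import *
W=cams.get_image("wrist");W["fe"]=1;g=cv2.cvtColor(W["color"],6)
s=monitor.read_state();print(s["clock"],s["eef_pos"],s["force"],s["gripper_force"])
for r in(224,228,231,232,237,238,239,240,241,244,248):print(r,*g[r,300:370].tolist())
E
python3 look.py
```

```text
8.8167 [525.723883    14.41827933  61.56741347] [4.83420995 1.1353308  2.16484239] 59.035513401031494
224 119 119 119 119 119 120 118 119 120 119 119 120 122 139 200 216 225 226 227 226 226 227 226 227 227 227 227 186 29 33 35 77 212 227 227 227 228 228 227 227 228 228 228 226 220 194 127 126 125 125 125 124 124 124 122 123 122 122 122 122 121 120 121 120 120 120 119 119 120 119
228 120 121 120 119 120 119 120 120 120 119 119 120 119 126 198 216 225 226 226 226 226 225 225 226 226 226 226 192 69 32 35 75 211 227 228 228 227 228 228 228 228 228 228 226 220 195 124 125 124 124 124 125 124 123 124 124 123 123 123 122 121 120 120 121 119 119 120 120 119 119
231 120 121 120 120 120 118 119 120 121 119 121 120 121 121 122 135 140 140 140 140 141 140 148 147 147 146 147 117 40 32 33 61 134 146 145 146 146 145 133 133 133 133 132 134 129 122 122 123 123 123 123 123 123 122 122 123 122 122 122 121 120 120 120 119 121 119 119 119 119 120
232 120 119 121 119 119 119 120 118 119 120 120 119 120 120 120 121 120 121 121 120 120 121 121 120 119 120 120 108 91 91 91 95 115 118 119 120 119 119 121 12
[... 1381 characters left out ...]
121 121 120 119 120 120 120 120 119 119 118 121 119 120 120 120 118 120 119 118 119 120 118 118 120 120 119 119 119 119 119 120 119 119 119 119
244 119 119 120 120 120 120 120 121 121 121 121 121 121 121 121 121 120 122 120 120 120 121 119 119 120 120 120 99 52 47 48 52 72 108 120 122 119 120 119 120 120 120 119 118 119 118 116 119 117 118 118 119 117 118 118 118 118 117 119 119 118 119 118 119 120 120 119 118 119 120
248 119 119 120 120 119 119 121 119 119 121 119 119 120 119 120 118 119 119 119 119 119 119 120 120 120 119 120 101 62 61 59 63 71 107 120 120 121 119 119 119 118 117 117 117 118 116 115 115 116 115 116 117 116 117 117 116 117 118 119 119 120 118 120 120 119 120 119 119 119 119
```

Call:
{"api": "drive_tool", "payload": {"motion": [{"fingers":0,"linear":[0,0,0],"twist":0},{"fingers":0,"linear":[0,0,0],"twist":0},{"fingers":0,"linear":[0,0,0],"twist":0},{"fingers":0,"linear":[0,0,0],"twist":0}]}}

```text
clock: 9.15
eef_pos: [525.7, 14.4, 61.5]
tool_rot: [3.14, -0.001, 1.473]
force: [5.5, 1.1, 2.0]
width: 19.0
gripper_force: 59.0
```

```bash
python3 look.py | cut -c1-330 | sed -n '1p;2p;9p'
python3 - <<'E'
from h import *
from cell import cams,ctrl
W=cams.get_image("wrist");W["fe"]=1;g=cv2.cvtColor(W["color"],6).astype(float)
c=lambda r,b:(lambda w:(w*np.arange(320,342)).sum()/w.sum())(np.clip(b-g[r,320:342],0,None))
m,p=c(228,200),c(241,112);G=gap(W,(p,239),(m,231.3));print(m,p,G)
if abs(G[0])<1.5: print(ctrl.finish_job())
E
```

```text
9.2 [525.71242627  14.42773985  61.51192579] [4.55549538 1.46995184 2.31746438] 59.036006927490234
224 119 120 120 120 119 120 120 120 120 118 120 120 121 133 199 218 224 226 226 226 226 227 226 227 227 227 226 193 71 32 34 33 210 227 227 227 227 227 228 228 228 228 228 226 221 198 138 125 125 126 124 124 125 123 122 123 122 122 122 121 121 120 120 120 119 119 119 117 120 120
240 119 119 120 120 120 120 121 122 120 122 121 120 122 121 122 121 122 120 121 121 120 120 121 120 120 119 120 95 34 24 26 35 62 106 122 121 120 120 119 119 120 119 120 119 119 120 119 120 119 120 120 118 119 119 119 119 119 120 119 119 118 120 118 120 120 119 119 119 119 120
329.55625 329.74183006535947 (np.float64(0.03798648819248962), np.float64(-2.8310965973133144))
the job is handed in; nothing more can be done
None
```

I handed in the job at about 9.3 s with the pin through the lug and still gripped (59 N), holding the slide against its spring. By my wrist-camera measurement the pointer is about 0.04 mm from the black line; the hand-in returned no verdict.

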